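Snap a lino block board onto the carving jig

TASK

Pick up the board that carries the lino block and fit it on the carving jig: each of its four holes over the matching stud, then press it down evenly, first the pair of studs at one end (either) and then the pair at the other, until all four have clicked through and the board sits fully home and flat on every stud. Keep the board roughly level throughout, never press with more than about 30 N, leave the other things on the table where they are, and let go at the end.

Things in the scene. Friction and masses are not known exactly. Their poses are not given: they have to be found in the camera images.
- board: Loose brown wooden board 170 x 120 x 6 mm (x, y, z), about 0.2 kg, lying flat. Origin: centre of its underside, z up. Glued centrally on top: a lino-faced block 100 x 56 x 14 mm (x, y, z), top 20 mm above the underside; grip it across its 56 mm. Four 13 mm through holes: 84 mm apart at the -x end, 64 mm apart at the +x end, so it fits only one way round.
- jig: Carving jig fixed to the table: plywood base 230 x 170 x 12 mm, and above it on coil springs an aluminium plate 210 x 150 mm, top at 36 mm, with four studs placed like the board's holes (84 mm apart at -x, 64 mm at +x). Origin: centre of the base's underside, x along the 230 mm. Pressed, the plate sinks level on its springs, several mm to 14 mm at most; it must be felt. Pushes over 30 N harm it.
- wide_end (a point): Place to press with closed fingers: top face of the bare board at (-68, 0) mm, 6 mm above the underside, midway between the two holes 84 mm apart; axes as the board's. About 30 x 30 mm is free here between block and studs. Pressing here clicks both studs of this end, with about 19 N (16 to 22) in all.
- narrow_end (a point): The same place to press at (+68, 0) mm, midway between the two holes 64 mm apart. Pressing close to one single stud while none has clicked tips the opposite corner up; pressing all four at once in the middle takes some 37 N, too much.
- stud_rest (a point): Point on the jig's vertical axis 14 mm above the shoulders (62 mm above the table): where the board's origin is when the board lies on the studs unclicked. Clicked home, its origin is 48 mm above the table, on the jig's axis, with the jig's yaw. Axes as the jig's.
- hole0 (a point): Centre of the board's hole at (-70, +42) mm, at the underside of the board; axes as the board's. It belongs on stud0.
- stud0 (a point): Centre of the top of the shoulder of the jig's stud at (-70, +42) mm, 48 mm above the table when unloaded; axes as the jig's. Each stud: a dark shoulder 18 mm in diameter; above it a 10 mm pin, tapering to a 4 mm tip 21 mm above the shoulder.
- hole1 (a point): Centre of the board's hole at (-70, -42) mm, at the underside of the board; axes as the board's. It belongs on stud1.
- stud1 (a point): Centre of the top of the shoulder of the jig's stud at (-70, -42) mm, 48 mm above the table when unloaded; axes as the jig's. Each pin has two sprung steel balls, on its -x and +x sides, 10 mm above the shoulder, 17 mm across in all; a board laid on rests on them, its underside 14 mm above the shoulders.
- hole2 (a point): Centre of the board's hole at (+70, +32) mm, at the underside of the board; axes as the board's. It belongs on stud2.
- stud2 (a point): Centre of the top of the shoulder of the jig's stud at (+70, +32) mm, 48 mm above the table when unloaded; axes as the jig's. Pressed with roughly 9 N per stud, the balls give way, the hole passes over them and they spring out above the board and hold it.
- hole3 (a point): Centre of the board's hole at (+70, -32) mm, at the underside of the board; axes as the board's. It belongs on stud3.
- stud3 (a point): Centre of the top of the shoulder of the jig's stud at (+70, -32) mm, 48 mm above the table when unloaded; axes as the jig's. The force drops as a stud clicks and rises sharply when the board meets the shoulder.
- ink_jar: Bystander: glass ink jar with a black cap, 66 mm in diameter, 65 mm high; origin at the centre of its underside.
- brayer: Bystander: ink roller lying down, roller 38 x 80 mm across y at the origin (centre of the roller, on the table), wooden handle reaching 150 mm to its -x.
- gouge: Bystander: carving gouge, wooden handle 100 mm long with a steel blade to its +x, 150 mm in all, 18 mm high; origin under it, near the handle's front.
Things that resemble listed ones, but are neither listed nor needed, are in the scene too. There is more than one size of the board; the one meant has the size given above.

How it is judged:
On the way:
1. both studs of one end have clicked through (within 3 mm of home) while both of the other end are still at least 6 mm up ((((z of hole0 in the frame of stud0 below 0.003 m and horizontal distance between hole0 and stud0 below 0.004 m) and (z of hole1 in the frame of stud1 below 0.003 m and horizontal distance between hole1 and stud1 below 0.004 m) and z of hole2 in the frame of stud2 above 0.006 m and z of hole3 in the frame of stud3 above 0.006 m) or (z of hole0 in the frame of stud0 above 0.006 m and z of hole1 in the frame of stud1 above 0.006 m and (z of hole2 in the frame of stud2 below 0.003 m and horizontal distance between hole2 and stud2 below 0.004 m) and (z of hole3 in the frame of stud3 below 0.003 m and horizontal distance between hole3 and stud3 below 0.004 m)))), for 0.1 s.
At the end, for the whole second after the job is handed in: Every hole of the board lies within 3 mm sideways and 2 mm in height of its stud's shoulder, so all four studs have clicked through and the board sits flat on all four shoulders, at rest (horizontal distance between hole0 and stud0 below 0.003 m and z of hole0 in the frame of stud0 between -0.002 and 0.002 m and horizontal distance between hole1 and stud1 below 0.003 m and z of hole1 in the frame of stud1 between -0.002 and 0.002 m and horizontal distance between hole2 and stud2 below 0.003 m and z of hole2 in the frame of stud2 between -0.002 and 0.002 m and horizontal distance between hole3 and stud3 below 0.003 m and z of hole3 in the frame of stud3 between -0.002 and 0.002 m and linear speed of board below 0.02 m/s); the robot touches nothing.
It fails at once if the fingers press on the board's bare ends with more than 35 N (contact force between the fingers and board above 35 N and (x of the grasp point in the frame of board above 0.056 m or x of the grasp point in the frame of board below -0.056 m)).
It fails at once if the board is rammed onto the jig: their contact forces, the squeeze of all the balls included, add up to more than 75 N (contact force between board and jig above 75 N).
It fails at once if the board tilts more than 20 degrees (angle between board's own z axis and vertical above 0.35 rad).
It fails at once if ink jar, brayer or gouge moved more than 20 mm (distance of any of ink_jar, brayer, gouge from where it was at the start of the episode above 0.02 m).
It also fails if it takes over 51 s, if anything falls off the work surface, if the arm or the gripper's body presses on something with over 40 N, if the wrist force passes 120 N, or if a joint passes its speed limit or range.

ROBOT

A 7-joint arm with a two-finger parallel gripper is mounted at the origin on the work surface. World frame = base frame: x ahead of the robot, y to its left, z up, the work surface at z = 0. Lengths are in m, angles in rad, forces in N, time in s.
With the tool pointing down it reaches from about 0.375 to 0.925 m from the base axis. Payload 3.1 kg.
Tool frame: the origin (TCP) lies midway between the tips of the shut fingers; the grasp point (between the pads) lies 19 mm behind it; z points along the fingers, y is the line along which they close (so a half turn about z gives the same grasp; the last joint's range is limited). The gripper opens to 85 mm and grips with 20 to 120 N. Pads are 22 mm wide; open, the fingers measure 114 mm over their backs; the gripper's body (76 mm by 85 mm) begins 54 mm behind the grasp point. The pads swing forward as they close: fully open they stand 13 mm farther back than shut.
Start: joints at [1.028, 0.383, 0.044, 1.598, -0.018, 1.161, -0.05], TCP at [0.28, -0.587, 0.231] pointing down, gripper open.
Joint ranges: [-2.61, 2.61], [-0.41, 2.15], [-1.48, 1.57], [0, 2.5], [-1.57, 4.71], [0.05, 1.97], [-2.85, 2.85]. Speed limits (rad/s): [2.79, 2.79, 3.14, 3.14, 3.14, 3.14, 3.14].

INTERFACE

Orientations are given as a rotation vector (axis times angle).
In Python, from cell import ctrl, viewer, sign_off, nets gives the robot as it stands.
- The arm moves only by the tool step_arm, never from a script. Its argument "motion" is a list of rows, each an object with "twist": the turn, a rotation vector about the tool's x, y, z in rad, a list of three; "translation": the shift along the tool's x, y, z in m, a list of three; "fingers": the finger opening in m, from 0 to 0.0854. In form: [{"twist": [wx, wy, wz], "translation": [dx, dy, dz], "fingers": fingers}, ...]. A call has 1 to 20 rows; each row is the pose to reach, as a shift and turn from the pose commanded when the call began, along the tool's axes at that moment; what a row does not reach only later rows make up. A row lasts 1/12 s, in which the tool goes at most 41.7 mm and 7.16 degrees, less where a joint would pass 70% of its speed; a pose out of reach is approached as far as the arm can. A call with a gripper value outside its range is refused whole. The fingers move at their own pace and stop on an object; "newtons" is the grip in N (left out, the last holds). Time passes only in rows, so rows that repeat a pose let the fingers close. It gives the time, the measured TCP pose, the force, the opening and the grip force at its end, in the units of the state.
- ctrl.observe(): the state, without advancing time (a new reading comes with each control period).
- viewer.snapshot(name): name is "side" or "top"; returns (picture, depth): 420x560x3 uint8, red, green, blue; 420x560 float32, m along the optical axis (not along the pixel's ray), 0 where there is no reading.
- viewer.get_calibration(name): a dict with "intrinsics" (3x3 intrinsics, pixels), "R" (3x3) and "t" (3): a world point X has camera coordinates R X + t. Camera axes: x right, y down, z forward; pixel columns grow to the right and rows downward; lengths in m; the calibration is good to about 2 mm. A picture is of the moment at which its call begins. get_calibration takes no time and is no camera call.
- sign_off(): hands the job in; it is judged then, once.
Trained networks look in the newest picture that a camera, given by its name, has taken for a name from the list of things; names that differ only in an ending like _2 or _b are one class to them, and where a whole thing is asked for, a point or a joint stands for the part that bears it (a point fixed in the world has none). Each returns a list of dicts, best first, with "conf" (0 to 1); they miss things now and then, are a little off and sometimes report something else, mostly with a low value. They report only what shows in the picture. A call takes as long as a camera call. They do not tell look-alikes from the thing itself.
- nets.recognise(camera, query): "box" ([left, top, width, height] in pixels, round what is visible of it).
- nets.landmark_of(camera, query): "uv" ([column, row] in pixels: a listed point, or the origin of a listed thing).
The state is a dict: "clock": time; "joint_positions": joint angles; "joint_vel": joint speeds; "effort": joint torques, N m; "eef_pos": TCP position; "ee_rot": TCP orientation; "force": force on the tool from outside, world axes, zero at the start; "moment": the same for the moment, N m; "gripper_width": opening from 0.0 (shut) to 1.0 (fully open); "grip_force": force on a finger pad.
Only numpy, scipy, OpenCV 4.12 (cv2) and the standard library are available. Lean on these libraries where they do the work, as an engineer would, in place of code of your own. Each camera call takes 0.05 s, during which the arm holds its last target. There are 200 camera calls.

## Working session

There is one attempt and no reset: what is moved stays moved. The work goes in short steps, Python scripts to look and compute and a tool call to move; the robot and the scene stay as the last step left them, time stands still between calls to the robot, and variables do not carry over. Pictures are saved under pics/ and viewed, at most 10 in all, crops included, and the job is handed in when it is done.

Besides the shell and the picture viewer there is one more tool, called after ">>>" by a JSON object that holds its "method" and its "body", one argument or row to a line. step_arm: Moves the arm, as the interface text tells. Its arguments: {"type":"object","properties":{"motion":{"type":"array","items":{"type":"object","properties":{"twist":{"type":"array","items":{"type":"number"}},"translation":{"type":"array","items":{"type":"number"}},"fingers":{"type":"number"}}}},"newtons":{"type":"number"}},"required":["motion"]}

```bash
mkdir -p pics; cat > h.py <<'E'
import numpy as np,cv2
from cell import ctrl,viewer,sign_off,nets
def cal(c):
    k=viewer.get_calibration(c);return [np.array(k[a],float) for a in("intrinsics","R","t")]
def atz(c,uv,z):
    K,R,t=cal(c);d=R.T@np.linalg.inv(K)@np.array([uv[0],uv[1],1.]);o=-R.T@t
    return o+d*(z-o[2])/d[2]
def cloud(c,dep):
    K,R,t=cal(c);v,u=np.indices(dep.shape);P=np.stack([u*dep,v*dep,dep],-1)@np.linalg.inv(K).T
    return (P-t)@R
def proj(c,X):
    K,R,t=cal(c);p=K@(R@np.array(X)+t);return p[:2]/p[2]
E
python3 - <<'E'
from h import *
for c in("top","side"):
    im,d=viewer.snapshot(c);cv2.imwrite(f"pics/{c}0.png",im[:,:,::-1]);np.save(f"{c}0.npy",d)
    K,R,t=cal(c);print(c,(-R.T@t).round(3),K[0,0])
zs=dict(board=0,hole0=.0,hole1=.0,hole2=.0,hole3=.0,jig=0,stud0=.048,stud1=.048,stud2=.048,stud3=.048,ink_jar=0,brayer=0,gouge=0)
for q,z in zs.items():
    for r in nets.landmark_of("top",q)[:4]:print(q,round(r["conf"],2),np.round(r["uv"],1),atz("top",r["uv"],z)[:2].round(3))
E
```

```text
top [0.453 0.053 1.359] 390.28023187911623
side [ 0.498 -0.833  0.964] 443.59220338687317
board 0.95 [132.7 260.6] [0.381 0.549]
board 0.79 [234.4 280.9] [0.313 0.197]
board 0.65 [236.9 201.1] [0.589 0.192]
hole0 0.93 [226.8 180.7] [0.661 0.228]
hole0 0.91 [207.7 298.2] [0.254 0.288]
hole0 0.87 [261.9 290.7] [0.28  0.102]
hole0 0.84 [247.8 219.6] [0.524 0.153]
hole1 0.93 [226.8 180.7] [0.661 0.228]
hole1 0.91 [207.7 298.2] [0.254 0.288]
hole1 0.87 [261.9 290.7] [0.28  0.102]
hole1 0.84 [247.8 219.6] [0.524 0.153]
hole2 0.93 [226.8 180.7] [0.661 0.228]
hole2 0.91 [207.7 298.2] [0.254 0.288]
hole2 0.87 [261.9 290.7] [0.28  0.102]
hole2 0.84 [247.8 219.6] [0.524 0.153]
hole3 0.93 [226.8 180.7] [0.661 0.228]
hole3 0.91 [207.7 298.2] [0.254 0.288]
hole3 0.87 [261.9 290.7] [0.28  0.102]
hole3 0.84 [247.8 219.6] [0.524 0.153]
jig 0.64 [350.7 211.7] [ 0.553 -0.206]
jig 0.37 [353.8 232.6] [ 0.48  -0.216]
stud0 0.74 [374.  222.2] [ 0.514 -0.275]
stud0 0.71 [336.4 199.3] [ 0.591 -0.149]
stud0 0.65 [354.3 236.5] [ 0.466 -0.208]
stud0 0.56 [355.3 191.5] [ 0.618 -0.213]
stud1 0.74 [374.  222.2] [ 0.514 -0.275]
stud1 0.71 [336.4 199.3] [ 0.591 -0.149]
stud1 0.65 [354.3 236.5] [ 0.466 -0.208]
stud1 0.56 [355.3 191.5] [ 0.618 -0.213]
stud2 0.74 [374.  222.2] [ 0.514 -0.275]
stud2 0.71 [336.4 199.3] [ 0.591 -0.149]
stud2 0.65 [354.3 236.5] [ 0.466 -0.208]
stud2 0.56 [355.3 191.5] [ 0.618 -0.213]
stud3 0.74 [374.  222.2] [ 0.514 -0.275]
stud3 0.71 [336.4 199.3] [ 0.591 -0.149]
stud3 0.65 [354.3 236.5] [ 0.466 -0.208]
stud3 0.56 [355.3 191.5] [ 0.618 -0.213]
ink_jar 0.63 [241.2 183.3] [0.652 0.177]
ink_jar 0.57 [172.6 201.4] [0.587 0.416]
brayer 0.73 [335.4 197.7] [ 0.602 -0.153]
brayer 0.66 [423.3 215.2] [ 0.542 -0.46 ]
brayer 0.58 [225.9 220.2] [0.522 0.229]
gouge 0.65 [282.4 153.4] [0.759 0.033]
```

View pics/top0.png

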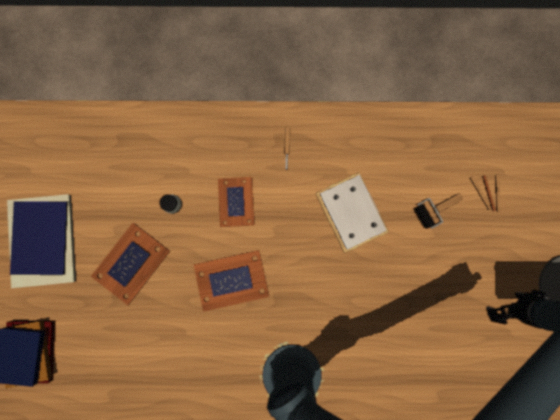

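View pics/side0.png

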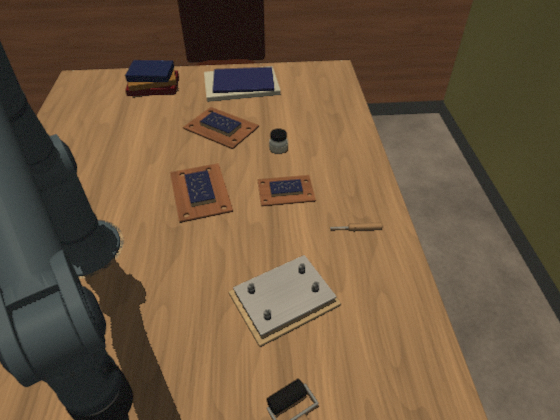

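Top view: three boards. The small one at about (236,202) measures roughly 47x35 px, or 165x120 mm, so it is the one meant. The jig is at (351,212) and the other two boards are bigger. I'll measure the holes and studs in both views.

```bash
cat >> h.py <<'E'
from scipy.optimize import least_squares
from itertools import permutations
HB=np.array([[-70,42],[-70,-42],[70,32],[70,-32]])/1e3
def place(p,L=HB):
    c,s=np.cos(p[2]),np.sin(p[2]);return L@np.array([[c,s],[-s,c]])+p[:2]
def fit(obs):
    # obs: list of xy points (any order); tries yaw starts, nearest assignment
    obs=np.array(obs);best=None
    for y in np.arange(-3,3.2,.2):
        f=lambda p:np.min(np.linalg.norm(place(p)[None]-obs[:,None],axis=2),axis=1)
        r=least_squares(f,[*obs.mean(0),y],loss="soft_l1",f_scale=.004)
        if best is None or r.cost<best.cost:best=r
    return best.x,f(best.x)
E
python3 - <<'E'
from h import *
allb=[];allj=[]
for c in("top","side"):
    im,d=viewer.snapshot(c)
    for q,z,ctr,lst in(("hole0",.003,(.589,.192),allb),("stud0",.048,(.55,-.21),allj)):
        for dz in ([z] if q=="hole0" else [z]):
            P=[(r["conf"],atz(c,r["uv"],dz)[:2],r["uv"]) for r in nets.landmark_of(c,q)]
        P=[p for p in P if np.linalg.norm(p[1]-ctr)<.12]
        print(c,q,[(round(a,2),b.round(4).tolist(),np.round(u).tolist()) for a,b,u in P])
        if len(P)>3:
            x,e=fit([p[1] for p in P]);print("fit",x.round(4),e.round(4))
        lst+=[p[1] for p in P]
for l in(allb,allj):
    x,e=fit(l);print("all",x.round(4),e.round(4))
# depth of board and jig
d=np.load("top0.npy")
X=cloud("top",d)
for n,ctr,h in(("board top",(.589,.192),(.003,.012)),("block",(.589,.192),(.014,.03)),("plate",(.55,-.21),(.03,.042)),("base",(.55,-.21),(.006,.06))):
    m=(np.linalg.norm(X[...,:2]-ctr,axis=2)<.16)&(X[...,2]>h[0])&(X[...,2]<h[1])
    if n!="base" : m&=(np.linalg.norm(X[...,:2]-ctr,axis=2)<.14)
    r=cv2.minAreaRect((X[m][:,:2]*1000).astype(np.float32));print(n,m.sum(),r,X[m][:,2].mean())
t=cv2.imread("pics/top0.png");s=cv2.imread("pics/side0.png")
f=lambda a:cv2.resize(a,(390,290),interpolation=cv2.INTER_CUBIC)
cv2.imwrite("pics/crop.png",np.vstack([np.hstack([f(t[165:240,185:285]),f(t[165:255,300:400])]),np.hstack([f(s[150:235,230:340]),f(s[250:345,220:345])])]))
E
```

```text
top hole0 [(0.95, [0.5229, 0.1396], [252.0, 220.0]), (0.84, [0.6579, 0.2395], [223.0, 181.0]), (0.68, [0.5149, 0.2251], [227.0, 222.0]), (0.6, [0.6617, 0.1775], [241.0, 180.0]), (0.23, [0.5849, 0.2015], [234.0, 202.0])]
fit [0.5912 0.1951 0.162 ] [0.0066 0.0032 0.0005 0.0046 0.0735]
top stud0 [(0.95, [0.5972, -0.1394], [334.0, 198.0]), (0.81, [0.5047, -0.2707], [373.0, 225.0]), (0.76, [0.6186, -0.2138], [355.0, 191.0]), (0.56, [0.4779, -0.2017], [352.0, 233.0])]
fit [ 0.5514 -0.2067 -2.7034] [0.0005 0.0061 0.014  0.0067]
side hole0 [(0.85, [0.5281, 0.1495], [267.0, 200.0]), (0.76, [0.5077, 0.2358], [259.0, 182.0]), (0.75, [0.6579, 0.168], [308.0, 194.0]), (0.56, [0.6496, 0.2168], [304.0, 184.0])]
fit [0.5857 0.1944 0.06  ] [0.0098 0.0067 0.0014 0.0143]
side stud0 [(0.85, [0.5094, -0.2754], [268.0, 313.0]), (0.72, [0.6003, -0.1516], [301.0, 268.0]), (0.67, [0.6267, -0.2132], [314.0, 288.0])]
all [0.5891 0.1943 0.1205] [0.0049 0.0059 0.0026 0.0066 0.075  0.0063 0.0107 0.0054 0.0185]
all [ 0.551  -0.2085  0.4272] [0.0118 0.0051 0.0107 0.0084 0.0047 0.0017 0.0047]
board top 1581 ((590.0471801757812, 192.86129760742188), (273.42791748046875, 275.7236022949219), 0.17088930308818817) 0.005938949710447241
block 474 ((597.005859375, 197.36795043945312), (81.92756652832031, 137.40740966796875), 80.43733215332031) 0.020201168859788773
plate 2544 ((551.5128784179688, -207.1123046875), (209.9064483642578, 150.62158203125), 25.815038681030273) 0.03608116244880453
base 3228 ((550.2120971679688, -210.8799591064453), (310.8238220214844, 285.25347900390625), 23.091209411621094) 0.032123627796234254
```

View pics/crop.png

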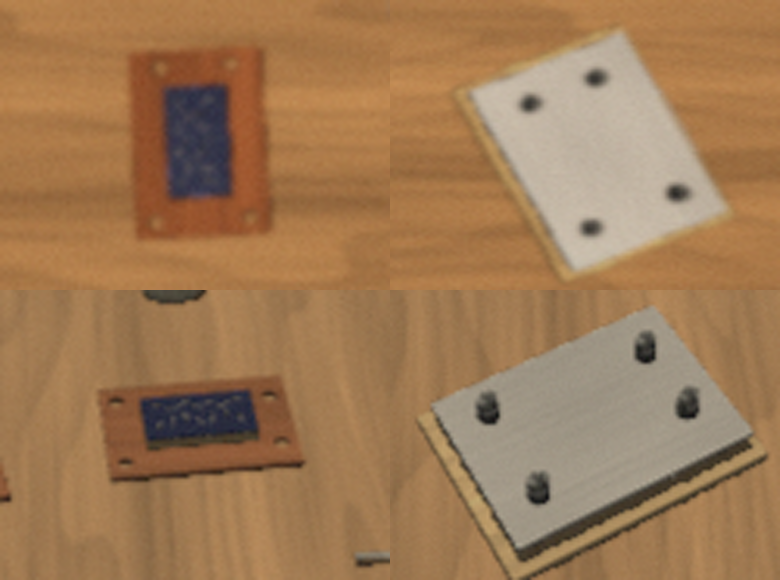

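The crop shows that the board's wide hole pair is at its near end (lower, -x), so its yaw is about 0. The jig's wide stud pair is at lower right, so its +x points up-left with a yaw of about 0.45 rad. The plate rectangle fits its true size (210x150.6 mm), giving a centre of (0.5515, -0.207). Next I'll refine the board and plan the approach.

```bash
cat >> h.py <<'E'
from scipy.spatial.transform import Rotation as Ro
def pose():
    s=ctrl.observe();return np.array(s["eef_pos"]),Ro.from_rotvec(s["ee_rot"]),s
def plan(xyz,yaw):
    """tool down, tool x at world angle yaw (mod pi)"""
    p,R,s=pose();best=None
    for y in(yaw,yaw+np.pi):
        c,n=np.cos(y),np.sin(y);T=Ro.from_matrix(np.array([[c,n,0],[n,-c,0],[0,0,-1]]))
        w=(R.inv()*T).as_rotvec()
        print("t",R.inv().apply(np.array(xyz)-p).round(4),"tw",w.round(4),"q7",round(s["joint_positions"][6],2),"clk",round(s["clock"],2))
def rect(X,ctr,zlo,zhi,rad):
    m=((np.linalg.norm(X[...,:2]-ctr,axis=2)<rad)&(X[...,2]>zlo)&(X[...,2]<zhi)).astype(np.uint8)
    m=cv2.morphologyEx(m,cv2.MORPH_OPEN,np.ones((3,3),np.uint8))
    n,l,st,_=cv2.connectedComponentsWithStats(m);k=1+np.argmax(st[1:,4])
    return cv2.minAreaRect((X[l==k][:,:2]*1000).astype(np.float32)),X[l==k][:,2].mean()
E
python3 - <<'E'
from h import *
X=cloud("top",np.load("top0.npy"))
for z in(.0035,.004):print(rect(X,(.589,.193),z,.03,.115))
for z in(.014,.015):print(rect(X,(.589,.193),z,.03,.07))
X=cloud("side",np.load("side0.npy"))
print("side",rect(X,(.589,.193),.0035,.03,.115),rect(X,(.589,.193),.015,.03,.07),rect(X,(.5515,-.207),.03,.042,.14))
p,R,s=pose();print(p,R.as_matrix().round(3),s["force"],s["gripper_width"])
plan((.589,.193,.1),.07)
E
```

```text
(((587.3179321289062, 194.19287109375), (165.1419677734375, 118.48833465576172), 0.7987693548202515), np.float64(0.013254188605045783))
(((592.8001098632812, 194.27976989746094), (154.16281127929688, 118.48771667480469), 0.819716215133667), np.float64(0.014852865234039867))
(((587.677001953125, 195.03297424316406), (99.96591186523438, 56.033424377441406), 3.3131232261657715), np.float64(0.020268072067595674))
(((587.683349609375, 195.0563201904297), (100.08758544921875, 55.89150619506836), 3.4606690406799316), np.float64(0.020469550125580275))
side (((588.33203125, 191.62815856933594), (169.20057678222656, 124.94268035888672), 2.439565896987915), np.float64(0.011908616308749993)) (((587.5117797851562, 192.8943634033203), (99.57545471191406, 63.441551208496094), 2.472836971282959), np.float64(0.019805340335777365)) (((552.325927734375, -209.4693603515625), (212.51100158691406, 153.19577026367188), 25.40995216369629), np.float64(0.03602218586923364))
[ 0.27968253 -0.58676267  0.23127264] [[ 0.903  0.43  -0.   ]
 [ 0.43  -0.903 -0.   ]
 [-0.    -0.    -1.   ]] [-0.16381592  0.5989514  -0.11573697] 0.9996806666600684
t [ 0.6147 -0.5708  0.1313] tw [-0.      0.      0.3748] q7 -0.05 clk 1.05
t [ 0.6147 -0.5708  0.1313] tw [-0.     -0.     -2.7668] q7 -0.05 clk 1.05
```

>>> {"method": "step_arm", "body": {
  "motion": [
    {"twist": [0,0,0.2],"translation": [0.3,-0.285,0.0],"fingers": 0.0854},
    {"twist": [0,0,0.2],"translation": [0.3,-0.285,0.0],"fingers": 0.0854},
    {"twist": [0,0,0.2],"translation": [0.3,-0.285,0.0],"fingers": 0.0854},
    {"twist": [0,0,0.2],"translation": [0.3,-0.285,0.0],"fingers": 0.0854},
    {"twist": [0,0,0.2],"translation": [0.3,-0.285,0.0],"fingers": 0.0854},
    {"twist": [0,0,0.2],"translation": [0.3,-0.285,0.0],"fingers": 0.0854},
    {"twist": [0,0,0.2],"translation": [0.3,-0.285,0.0],"fingers": 0.0854},
    {"twist": [0,0,0.396],"translation": [0.614,-0.573,0.11],"fingers": 0.0854},
    {"twist": [0,0,0.396],"translation": [0.614,-0.573,0.11],"fingers": 0.0854},
    {"twist": [0,0,0.396],"translation": [0.614,-0.573,0.11],"fingers": 0.0854},
    {"twist": [0,0,0.396],"translation": [0.614,-0.573,0.11],"fingers": 0.0854},
    {"twist": [0,0,0.396],"translation": [0.614,-0.573,0.11],"fingers": 0.0854},
    {"twist": [0,0,0.396],"translation": [0.614,-0.573,0.11],"fingers": 0.0854},
    {"twist": [0,0,0.396],"translation": [0.614,-0.573,0.11],"fingers": 0.0854},
    {"twist": [0,0,0.396],"translation": [0.614,-0.573,0.11],"fingers": 0.0854},
    {"twist": [0,0,0.396],"translation": [0.614,-0.573,0.11],"fingers": 0.0854},
    {"twist": [0,0,0.396],"translation": [0.614,-0.573,0.11],"fingers": 0.0854},
    {"twist": [0,0,0.396],"translation": [0.614,-0.573,0.11],"fingers": 0.0854},
    {"twist": [0,0,0.396],"translation": [0.614,-0.573,0.11],"fingers": 0.0854},
    {"twist": [0,0,0.396],"translation": [0.614,-0.573,0.11],"fingers": 0.0854}
  ]
}}

```text
clock: 2.72
eef_pos: [0.58, 0.1759, 0.1255]
ee_rot: [3.141, 0.076, 0.001]
force: [-0.1, -0.1, 0.7]
gripper_width: 0.998
grip_force: 0.0
```

```bash
python3 - <<'E'
from h import *
plan((.5877,.1945,.04),.048)
E
```

```text
t [ 0.0086 -0.0182  0.0855] tw [ 0.0001 -0.0006  0.0004] q7 -2.05 clk 2.72
t [ 0.0086 -0.0182  0.0855] tw [ 9.0000e-04  2.0000e-04 -3.1412e+00] q7 -2.05 clk 2.72
```

>>> {"method": "step_arm", "body": {
  "motion": [
    {"twist": [0,0,0],"translation": [0,0,0.05],"fingers": 0.0854},
    {"twist": [0,0,0],"translation": [0,0,0.07],"fingers": 0.0854},
    {"twist": [0,0,0],"translation": [0,0,0.07],"fingers": 0.0854},
    {"twist": [0,0,0],"translation": [0,0,0.07],"fingers": 0.0854},
    {"twist": [0,0,0],"translation": [0,0,0.07],"fingers": 0.0854}
  ]
}}

```text
clock: 3.13
eef_pos: [0.5804, 0.1738, 0.0571]
ee_rot: [-3.14, -0.075, -0.003]
force: [-0.2, 0.5, 1.1]
gripper_width: 1.0
grip_force: 0.0
```

```bash
python3 - <<'E'
from h import *
plan((.5877,.1945,.006),.048)
E
```

```text
t [ 0.0082 -0.0203  0.0511] tw [-0.0003 -0.002  -0.0004] q7 -2.09 clk 3.13
t [ 0.0082 -0.0203  0.0511] tw [-3.2000e-03  4.0000e-04  3.1412e+00] q7 -2.09 clk 3.13
```

>>> {"method": "step_arm", "body": {
  "motion": [
    {"twist": [0,0,0],"translation": [0.008,-0.0205,0.0],"fingers": 0.0854},
    {"twist": [0,0,0],"translation": [0.008,-0.0205,0.0],"fingers": 0.0854},
    {"twist": [0,0,0],"translation": [0.008,-0.0205,0.025],"fingers": 0.0854},
    {"twist": [0,0,0],"translation": [0.008,-0.0205,0.051],"fingers": 0.0854},
    {"twist": [0,0,0],"translation": [0.008,-0.0205,0.051],"fingers": 0.0854},
    {"twist": [0,0,0],"translation": [0.008,-0.0205,0.051],"fingers": 0.0854},
    {"twist": [0,0,0],"translation": [0.008,-0.0205,0.051],"fingers": 0.0854}
  ]
}}

```text
clock: 3.72
eef_pos: [0.5876, 0.1951, 0.0068]
ee_rot: [-3.14, -0.076, -0.005]
force: [0.3, -0.4, 0.7]
gripper_width: 0.998
grip_force: 0.0
```

>>> {"method": "step_arm", "body": {
  "motion": [
    {"twist": [0,0,0],"translation": [0,0,0],"fingers": 0.04},
    {"twist": [0,0,0],"translation": [0,0,0],"fingers": 0.04},
    {"twist": [0,0,0],"translation": [0,0,0],"fingers": 0.04},
    {"twist": [0,0,0],"translation": [0,0,0],"fingers": 0.04},
    {"twist": [0,0,0],"translation": [0,0,0],"fingers": 0.04},
    {"twist": [0,0,0],"translation": [0,0,0],"fingers": 0.04},
    {"twist": [0,0,0],"translation": [0,0,0],"fingers": 0.04},
    {"twist": [0,0,0],"translation": [0,0,0],"fingers": 0.04}
  ],
  "newtons": 50
}}

```text
clock: 4.38
eef_pos: [0.5878, 0.1955, 0.0069]
ee_rot: [-3.14, -0.077, -0.005]
force: [-0.7, -0.5, 6.5]
gripper_width: 0.643
grip_force: 55.1
```

>>> {"method": "step_arm", "body": {
  "motion": [
    {"twist": [0,0,0],"translation": [0,0,-0.02],"fingers": 0.04},
    {"twist": [0,0,0],"translation": [0,0,-0.05],"fingers": 0.04},
    {"twist": [0,0,0],"translation": [0,0,-0.09],"fingers": 0.04},
    {"twist": [0,0,0],"translation": [0,0,-0.12],"fingers": 0.04},
    {"twist": [0,0,0],"translation": [0,0,-0.12],"fingers": 0.04},
    {"twist": [0,0,0],"translation": [0,0,-0.12],"fingers": 0.04}
  ]
}}

```text
clock: 4.88
eef_pos: [0.5877, 0.1958, 0.1271]
ee_rot: [-3.139, -0.077, -0.007]
force: [0.6, -0.4, -3.7]
gripper_width: 0.636
grip_force: 54.2
```

```bash
python3 - <<'E'
from h import *
print(pose()[2]["force"])
plan((.552,-.208,.12),.448)
E
```

```text
[ 0.55132471 -0.37023577 -3.68299245]
t [-0.0554  0.4016  0.0064] tw [-3.000e-04 -5.000e-03 -3.991e-01] q7 -2.08 clk 4.88
t [-0.0554  0.4016  0.0064] tw [-6.9000e-03  4.0000e-04  2.7425e+00] q7 -2.08 clk 4.88
```

>>> {"method": "step_arm", "body": {
  "motion": [
    {"twist": [0,-0.005,-0.02],"translation": [-0.003,0.02,0.0],"fingers": 0.04},
    {"twist": [0,-0.005,-0.06],"translation": [-0.008,0.055,0.0],"fingers": 0.04},
    {"twist": [0,-0.005,-0.1],"translation": [-0.013,0.09,0.0],"fingers": 0.04},
    {"twist": [0,-0.005,-0.14],"translation": [-0.018,0.125,0.0],"fingers": 0.04},
    {"twist": [0,-0.005,-0.18],"translation": [-0.023,0.16,0.0],"fingers": 0.04},
    {"twist": [0,-0.005,-0.22],"translation": [-0.028,0.195,0.0],"fingers": 0.04},
    {"twist": [0,-0.005,-0.26],"translation": [-0.033,0.23,0.0],"fingers": 0.04},
    {"twist": [0,-0.005,-0.3],"translation": [-0.038,0.265,0.0],"fingers": 0.04},
    {"twist": [0,-0.005,-0.34],"translation": [-0.043,0.3,0.0],"fingers": 0.04},
    {"twist": [0,-0.005,-0.37],"translation": [-0.048,0.335,0.0],"fingers": 0.04},
    {"twist": [0,-0.005,-0.39],"translation": [-0.052,0.37,0.0],"fingers": 0.04},
    {"twist": [0,-0.005,-0.4],"translation": [-0.0545,0.39,0.0],"fingers": 0.04},
    {"twist": [0,-0.005,-0.4],"translation": [-0.0555,0.4,0.0],"fingers": 0.04},
    {"twist": [0,-0.005,-0.4],"translation": [-0.0555,0.4015,0.0],"fingers": 0.04},
    {"twist": [0,-0.005,-0.4],"translation": [-0.0555,0.4015,0.0],"fingers": 0.04},
    {"twist": [0,-0.005,-0.4],"translation": [-0.0555,0.4015,0.0],"fingers": 0.04}
  ]
}}

```text
clock: 6.22
eef_pos: [0.5504, -0.2052, 0.1238]
ee_rot: [-3.059, -0.704, 0.009]
force: [-1.5, 0.2, -2.2]
gripper_width: 0.637
grip_force: 54.2
```

```bash
cat > look.py <<'E'
from h import *
import sys
tag=sys.argv[1]
p,R,s=pose();x=R.as_matrix()[:,0];print("tcp",p.round(4),"yaw",round(np.arctan2(x[1],x[0]),4),"F",np.round(s["force"],1),"z-axis",R.as_matrix()[:,2].round(3),s["clock"])
out=[]
for c in("side","top"):
    im,d=viewer.snapshot(c);X=cloud(c,d)
    try:
        n=np.linalg.norm(X[...,:2]-p[:2],axis=2)<.125
        m=n&(np.abs(X[...,2]-(p[2]-.002))<.006)
        A=np.c_[X[m][:,:2]-p[:2],np.ones(m.sum())];print(c,"plane slope,z",np.linalg.lstsq(A,X[m][:,2],rcond=None)[0].round(4),m.sum())
        mm=cv2.morphologyEx(m.astype(np.uint8),cv2.MORPH_OPEN,np.ones((2,2),np.uint8))>0
        print(" rect",cv2.minAreaRect((X[mm][:,:2]*1000).astype(np.float32)))
    except Exception as e:print(e)
    z=p[2]-.006+.003
    P=[(round(r["conf"],2),atz(c,r["uv"],z)[:2].round(4).tolist(),np.round(r["uv"]).tolist()) for r in nets.landmark_of(c,"hole0")]
    print(c,[q for q in P if np.linalg.norm(np.array(q[1])-p[:2])<.12])
    u,v=proj(c,p).astype(int);cr=im[max(0,v-60):v+60,max(0,u-75):u+75]
    print("crop origin",u-75,v-60);out.append(cv2.resize(cr,(390,312),interpolation=cv2.INTER_CUBIC)[:,:,::-1])
cv2.imwrite(f"pics/{tag}.png",np.hstack(out))
E
python3 look.py a1
```

```text
tcp [ 0.5504 -0.2052  0.1238] yaw 0.4522 F [-1.5  0.2 -2.2] z-axis [-0.006  0.002 -1.   ] 6.2167
side plane slope,z [-0.0087  0.0032  0.1229] 1884
 rect ((494.1953125, -415.6647033691406), (807.1219482421875, 215.52549743652344), 75.60547637939453)
side [(0.82, [0.5136, -0.2813], [269.0, 298.0]), (0.75, [0.5933, -0.1496], [299.0, 250.0]), (0.69, [0.6247, -0.2121], [315.0, 270.0]), (0.65, [0.4666, -0.198], [247.0, 268.0])]
crop origin 207 208
top plane slope,z [-0.0055 -0.0007  0.1232] 855
 rect ((547.18017578125, -106.24443054199219), (202.55552673339844, 321.2977600097656), 0.998595118522644)
top [(0.93, [0.6229, -0.2027], [356.0, 187.0]), (0.85, [0.5938, -0.1406], [337.0, 196.0]), (0.84, [0.4778, -0.2016], [357.0, 233.0]), (0.68, [0.5044, -0.2665], [377.0, 224.0])]
crop origin 282 149
```

View pics/a1.png

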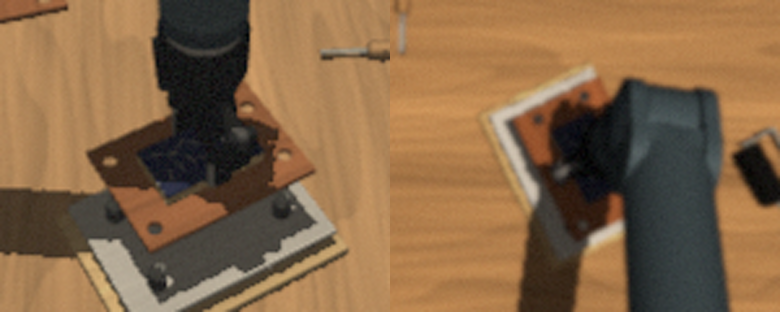

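The side view shows the board held level above the jig, with its holes slightly up-right of the studs as expected from the 75 mm height gap. The board covers most of the jig from the top. I'll check the fit numerically.

```bash
python3 - <<'E'
from h import *
for l in([[.5136,-.2813],[.5933,-.1496],[.6247,-.2121],[.4666,-.198]],[[.6229,-.2027],[.5938,-.1406],[.4778,-.2016],[.5044,-.2665]]):
    x,e=fit(l);print(x.round(4),e.round(4))
plan((.5518,-.2075,.085),.447)
E
```

```text
[ 0.5485 -0.2102  0.4596] [0.0095 0.0039 0.0044 0.0056]
[ 0.548  -0.202   0.4638] [0.0039 0.0029 0.0126 0.0044]
t [0.0004 0.0017 0.0397] tw [-0.0017  0.0044  0.0055] q7 -0.98 clk 6.42
t [0.0004 0.0017 0.0397] tw [-6.9000e-03 -2.7000e-03 -3.1361e+00] q7 -0.98 clk 6.42
```

>>> {"method": "step_arm", "body": {
  "motion": [
    {"twist": [-0.002,0.0045,0.0055],"translation": [0.0005,0.0017,0.015],"fingers": 0.04},
    {"twist": [-0.002,0.0045,0.0055],"translation": [0.0005,0.0017,0.03],"fingers": 0.04},
    {"twist": [-0.002,0.0045,0.0055],"translation": [0.0005,0.0017,0.0395],"fingers": 0.04},
    {"twist": [-0.002,0.0045,0.0055],"translation": [0.0005,0.0017,0.0395],"fingers": 0.04},
    {"twist": [-0.002,0.0045,0.0055],"translation": [0.0005,0.0017,0.0395],"fingers": 0.04},
    {"twist": [-0.002,0.0045,0.0055],"translation": [0.0005,0.0017,0.0395],"fingers": 0.04}
  ]
}}

```text
clock: 6.92
eef_pos: [0.5521, -0.2097, 0.0858]
ee_rot: [3.063, 0.691, 0.001]
force: [0.5, 0.5, -2.7]
gripper_width: 0.641
grip_force: 54.1
```

```bash
cat > look2.py <<'E'
from h import *
import sys
# overlay: predicted holes (yellow, board top) & pin tips (green) for assumed poses
tag=sys.argv[1];zu=float(sys.argv[2])
p,R,s=pose();x=R.as_matrix()[:,0];yaw=np.arctan2(x[1],x[0]);print("tcp",p.round(4),"yaw",round(yaw,4),"F",np.round(s["force"],1),s["clock"])
im,d=viewer.snapshot("side");K=5
u,v=proj("side",p).astype(int);u0,v0=u-78,v-48
big=cv2.resize(im[v0:v0+115,u0:u0+155],None,fx=K,fy=K,interpolation=cv2.INTER_CUBIC)[:,:,::-1].copy()
def mark(pose,L,z,r,col):
    for q in place(pose,L):
        ring=[proj("side",(q[0]+r*np.cos(a),q[1]+r*np.sin(a),z)) for a in np.linspace(0,6.28,24)]
        cv2.polylines(big,[np.int32((np.array(ring)-[u0,v0]+.5)*K)],True,col,1)
mark((*p[:2],yaw),HB,zu+.006,.0065,(0,255,255))
J=(.5518,-.2075,.447);mark(J,HB,.069,.002,(0,255,0));mark(J,HB,.048,.009,(255,255,0))
C=np.array([[-85,60],[-85,-60],[85,-60],[85,60]])/1e3
for C,ps,z,col in((C,(*p[:2],yaw),zu+.006,(0,255,255)),(C*[105/85,75/60],J,.036,(255,255,0))):
    cv2.polylines(big,[np.int32((np.array([proj("side",(*q,z)) for q in place(ps,C)])-[u0,v0]+.5)*K)],True,col,1)
cv2.imwrite(f"pics/{tag}.png",big);print(big.shape)
E
python3 look2.py a2 .078
```

```text
tcp [ 0.5521 -0.2097  0.0858] yaw 0.444 F [ 0.5  0.5 -2.7] 6.9167
(575, 775, 3)
```

View pics/a2.png

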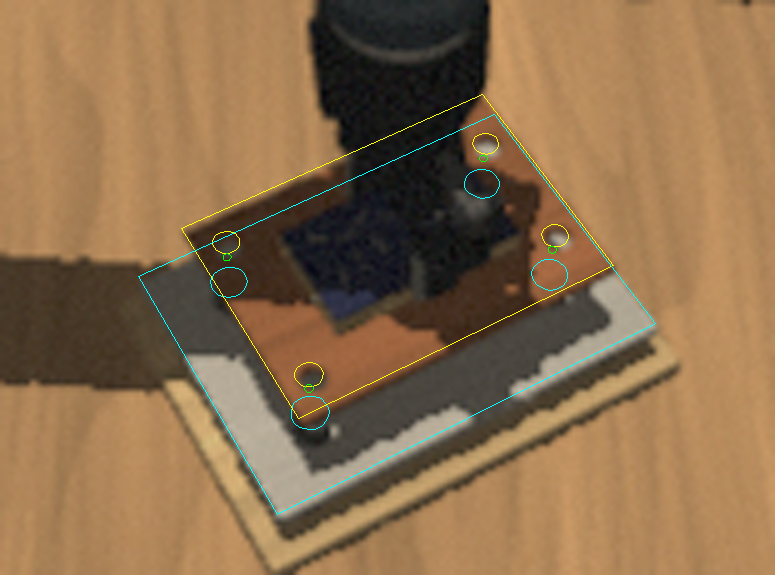

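The overlay agrees with the picture: the board outline follows the measured TCP and the plate outline follows the assumed jig pose. The remaining error is about 2 mm in y.

```bash
python3 - <<'E'
from h import *
plan((.5518,-.2075,.080),.447)
E
```

```text
t [ 0.0006 -0.0025  0.0062] tw [ 0.0023 -0.0011 -0.0032] q7 -1.0 clk 6.97
t [ 0.0006 -0.0025  0.0062] tw [-1.7000e-03 -3.6000e-03  3.1384e+00] q7 -1.0 clk 6.97
```

>>> {"method": "step_arm", "body": {
  "motion": [
    {"twist": [0,0,0],"translation": [0.0005,-0.002,0.003],"fingers": 0.04},
    {"twist": [0,0,0],"translation": [0.0005,-0.002,0.003],"fingers": 0.04},
    {"twist": [0,0,0],"translation": [0.0005,-0.002,0.003],"fingers": 0.04},
    {"twist": [0,0,0],"translation": [0.0005,-0.002,0.003],"fingers": 0.04},
    {"twist": [0,0,0],"translation": [0.0005,-0.002,0.003],"fingers": 0.04},
    {"twist": [0,0,0],"translation": [0.0005,-0.002,0.003],"fingers": 0.04},
    {"twist": [0,0,0],"translation": [0.0005,-0.002,0.003],"fingers": 0.04}
  ]
}}

```text
clock: 7.55
eef_pos: [0.551, -0.2081, 0.0823]
ee_rot: [3.064, 0.69, -0.0]
force: [0.4, -0.4, -3.1]
gripper_width: 0.638
grip_force: 54.2
```

```bash
python3 - <<'E'
from h import *
print(pose()[0],pose()[2]["force"])
plan((.5518,-.2075,.072),.447)
E
```

```text
[ 0.5509752  -0.20812109  0.08226207] [ 0.42097243 -0.42927905 -3.07834692]
t [ 0.001  -0.0002  0.0103] tw [ 0.0012  0.0003 -0.0039] q7 -1.0 clk 7.55
t [ 0.001  -0.0002  0.0103] tw [ 5.0000e-04 -1.8000e-03  3.1377e+00] q7 -1.0 clk 7.55
```

Lowering onto the pins in small steps while watching the force.

>>> {"method": "step_arm", "body": {
  "motion": [
    {"twist": [0,0,-0.004],"translation": [0.001,-0.0003,0.002],"fingers": 0.04},
    {"twist": [0,0,-0.004],"translation": [0.001,-0.0003,0.004],"fingers": 0.04},
    {"twist": [0,0,-0.004],"translation": [0.001,-0.0003,0.006],"fingers": 0.04},
    {"twist": [0,0,-0.004],"translation": [0.001,-0.0003,0.008],"fingers": 0.04},
    {"twist": [0,0,-0.004],"translation": [0.001,-0.0003,0.0095],"fingers": 0.04},
    {"twist": [0,0,-0.004],"translation": [0.001,-0.0003,0.0095],"fingers": 0.04},
    {"twist": [0,0,-0.004],"translation": [0.001,-0.0003,0.0095],"fingers": 0.04}
  ]
}}

```text
clock: 8.13
eef_pos: [0.5516, -0.2072, 0.0725]
ee_rot: [3.063, 0.697, -0.001]
force: [-0.8, 0.6, -3.2]
gripper_width: 0.637
grip_force: 54.2
```

>>> {"method": "step_arm", "body": {
  "motion": [
    {"twist": [0,0,0],"translation": [0,0,0.001],"fingers": 0.04},
    {"twist": [0,0,0],"translation": [0,0,0.002],"fingers": 0.04},
    {"twist": [0,0,0],"translation": [0,0,0.0025],"fingers": 0.04},
    {"twist": [0,0,0],"translation": [0,0,0.0025],"fingers": 0.04},
    {"twist": [0,0,0],"translation": [0,0,0.0025],"fingers": 0.04}
  ]
}}

```text
clock: 8.55
eef_pos: [0.5517, -0.2073, 0.0702]
ee_rot: [3.062, 0.697, -0.0]
force: [-0.5, 0.0, -2.4]
gripper_width: 0.637
grip_force: 54.2
```

```bash
sed -i 's/^J=.*;mark/J=(.5518,-.2075,.447);mark/' look2.py; python3 look2.py a3 .063
```

```text
tcp [ 0.5517 -0.2073  0.0702] yaw 0.4474 F [-0.5  0.  -2.4] 8.55
(575, 775, 3)
```

View pics/a3.png

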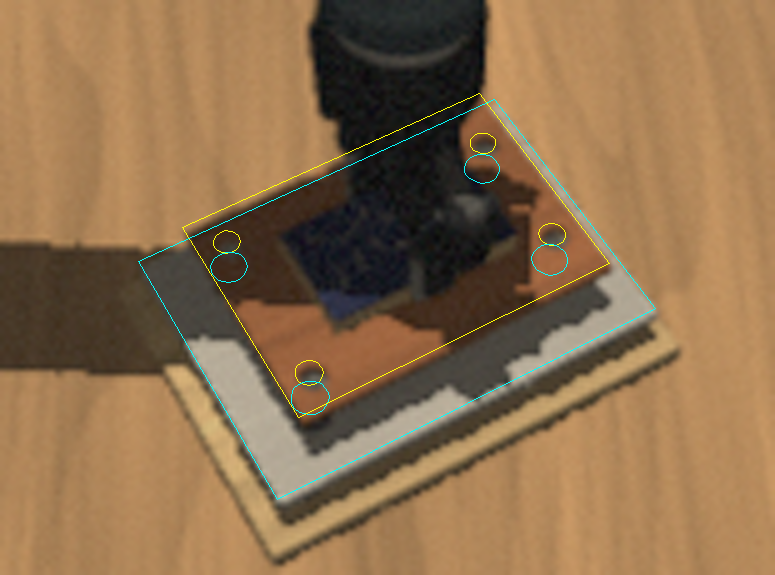

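The view shows dark pins in all four holes, around (227,243), (485,145), (553,237) and (310,375). There is no contact force yet, so I'll lower onto the balls.

>>> {"method": "step_arm", "body": {
  "motion": [
    {"twist": [0,0,0],"translation": [0,0,0.0005],"fingers": 0.04},
    {"twist": [0,0,0],"translation": [0,0,0.001],"fingers": 0.04},
    {"twist": [0,0,0],"translation": [0,0,0.0015],"fingers": 0.04},
    {"twist": [0,0,0],"translation": [0,0,0.0015],"fingers": 0.04},
    {"twist": [0,0,0],"translation": [0,0,0.0015],"fingers": 0.04}
  ]
}}

```text
clock: 9.02
eef_pos: [0.5517, -0.2075, 0.0688]
ee_rot: [3.062, 0.696, -0.0]
force: [0.1, -0.4, -2.0]
gripper_width: 0.639
grip_force: 54.3
```

>>> {"method": "step_arm", "body": {
  "motion": [
    {"twist": [0,0,0],"translation": [0,0,0.0005],"fingers": 0.04},
    {"twist": [0,0,0],"translation": [0,0,0.001],"fingers": 0.04},
    {"twist": [0,0,0],"translation": [0,0,0.001],"fingers": 0.04},
    {"twist": [0,0,0],"translation": [0,0,0.001],"fingers": 0.04}
  ]
}}

```text
clock: 9.35
eef_pos: [0.5518, -0.2076, 0.068]
ee_rot: [3.062, 0.696, -0.0]
force: [-1.4, -0.7, 0.2]
gripper_width: 0.64
grip_force: 54.5
```

>>> {"method": "step_arm", "body": {
  "motion": [
    {"twist": [0,0,0],"translation": [0,0,0],"fingers": 0.0854},
    {"twist": [0,0,0],"translation": [0,0,0],"fingers": 0.0854},
    {"twist": [0,0,0],"translation": [0,0,0],"fingers": 0.0854},
    {"twist": [0,0,0],"translation": [0,0,0],"fingers": 0.0854},
    {"twist": [0,0,0],"translation": [0,0,-0.02],"fingers": 0.0854},
    {"twist": [0,0,0],"translation": [0,0,-0.045],"fingers": 0.0854},
    {"twist": [0,0,0],"translation": [0,0,-0.07],"fingers": 0.0854},
    {"twist": [0,0,0],"translation": [0,0,-0.07],"fingers": 0.0},
    {"twist": [0,0,0],"translation": [-0.034,0,-0.07],"fingers": 0.0},
    {"twist": [0,0,0],"translation": [-0.068,0,-0.07],"fingers": 0.0},
    {"twist": [0,0,0],"translation": [-0.068,0,-0.07],"fingers": 0.0},
    {"twist": [0,0,0],"translation": [-0.068,0,-0.07],"fingers": 0.0},
    {"twist": [0,0,0],"translation": [-0.068,0,-0.07],"fingers": 0.0},
    {"twist": [0,0,0],"translation": [-0.068,0,-0.07],"fingers": 0.0},
    {"twist": [0,0,0],"translation": [-0.068,0,-0.07],"fingers": 0.0},
    {"twist": [0,0,0],"translation": [-0.068,0,-0.07],"fingers": 0.0}
  ]
}}

```text
clock: 10.68
eef_pos: [0.4915, -0.2358, 0.1378]
ee_rot: [3.062, 0.7, 0.001]
force: [-1.5, 0.4, 0.2]
gripper_width: -0.0
grip_force: 0.0
```

```bash
python3 - <<'E'
from h import *
p,R,s=pose();print(p,R.as_matrix()[:,0],s["force"],s["gripper_width"])
q=place((.5518,-.2075,.447),np.array([[-.068,0],[.068,0]]));print(q)
plan((*q[0],.069),.447)
for c,dy in(("side",0),):
    im,d=viewer.snapshot(c);X=cloud(c,d)
    u,v=proj(c,(.5518,-.2075,.068)).astype(int);cr=im[v-60:v+60,u-78:u+78]
    cv2.imwrite("pics/a4.png",cv2.resize(cr,None,fx=5,fy=5,interpolation=cv2.INTER_CUBIC)[:,:,::-1])
    L=(X-[.5518,-.2075,0])@Ro.from_euler("z",.447).as_matrix()
    for n,xl in(("wide",(-.083,-.054)),("narrow",(.054,.083))):
        m=(L[...,0]>xl[0])&(L[...,0]<xl[1])&(abs(L[...,1])<.055)&(abs(L[...,2]-.066)<.012);print(n,m.sum(),np.median(L[m][:,2]).round(4))
    m=(abs(L[...,0])<.08)&(abs(L[...,1])<.06)&(L[...,2]>.077)&(L[...,2]<.088)
    print("block",cv2.minAreaRect((L[m][:,:2]*1000).astype(np.float32)),np.median(L[m][:,2]))
E
```

```text
[ 0.49149855 -0.23575067  0.13776268] [9.00789614e-01 4.34255545e-01 4.38796523e-04] [-1.53353291  0.37480181  0.24825651] -0.00041053707903322044
[[ 0.49048114 -0.23689383]
 [ 0.61311886 -0.17810617]]
t [-0.0014  0.0005  0.0688] tw [ 0.0009 -0.0004  0.0022] q7 -0.87 clk 10.68
t [-0.0014  0.0005  0.0688] tw [ 7.0000e-04  1.4000e-03 -3.1394e+00] q7 -0.87 clk 10.68
wide 476 0.067
narrow 410 0.0674
block ((-0.6233634948730469, -2.4792633056640625), (101.42999267578125, 59.15956115722656), 0.22276237607002258) 0.08116663869194321
```

View pics/a4.png

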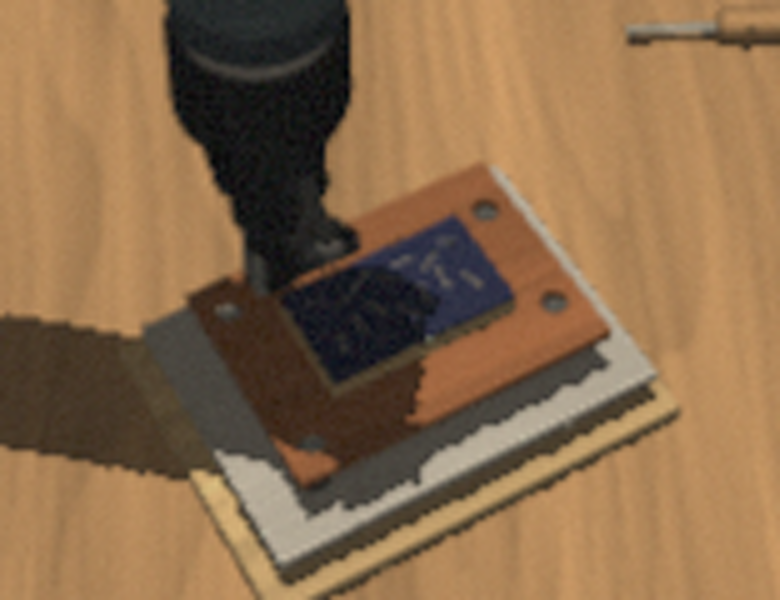

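The picture shows the board resting level on the balls, with pins showing in all four holes and the closed fingers above the wide end. The depth gives its top at about 67 mm. Now I'll descend to just above it.

>>> {"method": "step_arm", "body": {
  "motion": [
    {"twist": [0,0,0],"translation": [-0.0012,0.0005,0.03],"fingers": 0},
    {"twist": [0,0,0],"translation": [-0.0012,0.0005,0.05],"fingers": 0},
    {"twist": [0,0,0],"translation": [-0.0012,0.0005,0.06],"fingers": 0},
    {"twist": [0,0,0],"translation": [-0.0012,0.0005,0.066],"fingers": 0},
    {"twist": [0,0,0],"translation": [-0.0012,0.0005,0.068],"fingers": 0},
    {"twist": [0,0,0],"translation": [-0.0012,0.0005,0.068],"fingers": 0},
    {"twist": [0,0,0],"translation": [-0.0012,0.0005,0.068],"fingers": 0}
  ]
}}

```text
clock: 11.32
eef_pos: [0.4906, -0.2379, 0.0707]
ee_rot: [3.061, 0.697, 0.002]
force: [-0.1, 0.1, -0.3]
gripper_width: -0.0
grip_force: 0.0
```

>>> {"method": "step_arm", "body": {
  "motion": [
    {"twist": [0,0,0],"translation": [0,0,0.001],"fingers": 0},
    {"twist": [0,0,0],"translation": [0,0,0.002],"fingers": 0},
    {"twist": [0,0,0],"translation": [0,0,0.003],"fingers": 0},
    {"twist": [0,0,0],"translation": [0,0,0.003],"fingers": 0},
    {"twist": [0,0,0],"translation": [0,0,0.003],"fingers": 0}
  ]
}}

```text
clock: 11.73
eef_pos: [0.4898, -0.2378, 0.067]
ee_rot: [3.062, 0.696, 0.001]
force: [0.4, -1.1, -0.6]
gripper_width: 0.002
grip_force: 0.2
```

>>> {"method": "step_arm", "body": {
  "motion": [
    {"twist": [0,0,0],"translation": [0.0005,0,0.001],"fingers": 0},
    {"twist": [0,0,0],"translation": [0.0005,0,0.002],"fingers": 0},
    {"twist": [0,0,0],"translation": [0.0005,0,0.002],"fingers": 0},
    {"twist": [0,0,0],"translation": [0.0005,0,0.002],"fingers": 0}
  ]
}}

```text
clock: 12.07
eef_pos: [0.4899, -0.2378, 0.0649]
ee_rot: [3.062, 0.696, -0.001]
force: [-2.0, -0.7, 3.1]
gripper_width: 0.003
grip_force: 1.6
```

>>> {"method": "step_arm", "body": {
  "motion": [
    {"twist": [0,0,0],"translation": [0,0,0.001],"fingers": 0},
    {"twist": [0,0,0],"translation": [0,0,0.002],"fingers": 0},
    {"twist": [0,0,0],"translation": [0,0,0.003],"fingers": 0},
    {"twist": [0,0,0],"translation": [0,0,0.003],"fingers": 0},
    {"twist": [0,0,0],"translation": [0,0,0.003],"fingers": 0}
  ]
}}

```text
clock: 12.48
eef_pos: [0.49, -0.2379, 0.0623]
ee_rot: [3.062, 0.696, -0.001]
force: [-1.5, 0.6, 6.8]
gripper_width: 0.001
grip_force: 3.3
```

>>> {"method": "step_arm", "body": {
  "motion": [
    {"twist": [0,0,0],"translation": [0,0,0.001],"fingers": 0},
    {"twist": [0,0,0],"translation": [0,0,0.002],"fingers": 0},
    {"twist": [0,0,0],"translation": [0,0,0.002],"fingers": 0},
    {"twist": [0,0,0],"translation": [0,0,0.002],"fingers": 0}
  ]
}}

```text
clock: 12.82
eef_pos: [0.49, -0.2379, 0.0607]
ee_rot: [3.062, 0.696, -0.001]
force: [-2.8, -0.8, 8.9]
gripper_width: 0.002
grip_force: 4.4
```

>>> {"method": "step_arm", "body": {
  "motion": [
    {"twist": [0,0,0],"translation": [0,0,0.001],"fingers": 0},
    {"twist": [0,0,0],"translation": [0,0,0.002],"fingers": 0},
    {"twist": [0,0,0],"translation": [0,0,0.003],"fingers": 0},
    {"twist": [0,0,0],"translation": [0,0,0.004],"fingers": 0},
    {"twist": [0,0,0],"translation": [0,0,0.004],"fingers": 0},
    {"twist": [0,0,0],"translation": [0,0,0.004],"fingers": 0}
  ]
}}

```text
clock: 13.32
eef_pos: [0.4901, -0.238, 0.0574]
ee_rot: [3.062, 0.696, -0.001]
force: [-5.1, 0.4, 13.4]
gripper_width: -0.001
grip_force: 6.7
```

>>> {"method": "step_arm", "body": {
  "motion": [
    {"twist": [0,0,0],"translation": [0,0,0.001],"fingers": 0},
    {"twist": [0,0,0],"translation": [0,0,0.002],"fingers": 0},
    {"twist": [0,0,0],"translation": [0,0,0.002],"fingers": 0},
    {"twist": [0,0,0],"translation": [0,0,0.002],"fingers": 0}
  ]
}}

```text
clock: 13.65
eef_pos: [0.4903, -0.2381, 0.0558]
ee_rot: [3.061, 0.696, -0.001]
force: [-4.6, 0.9, 15.8]
gripper_width: -0.002
grip_force: 7.6
```

>>> {"method": "step_arm", "body": {
  "motion": [
    {"twist": [0,0,0],"translation": [-0.0005,0,0.001],"fingers": 0},
    {"twist": [0,0,0],"translation": [-0.0005,0,0.002],"fingers": 0},
    {"twist": [0,0,0],"translation": [-0.0005,0,0.002],"fingers": 0},
    {"twist": [0,0,0],"translation": [-0.0005,0,0.002],"fingers": 0}
  ]
}}

```text
clock: 13.98
eef_pos: [0.4901, -0.238, 0.0526]
ee_rot: [3.062, 0.696, 0.001]
force: [-0.7, 1.1, 3.5]
gripper_width: 0.001
grip_force: 1.6
```

>>> {"method": "step_arm", "body": {
  "motion": [
    {"twist": [0,0,0],"translation": [-0.0005,0,0.001],"fingers": 0},
    {"twist": [0,0,0],"translation": [-0.0005,0,0.0015],"fingers": 0},
    {"twist": [0,0,0],"translation": [-0.0005,0,0.0015],"fingers": 0}
  ]
}}

```text
clock: 14.23
eef_pos: [0.49, -0.2377, 0.0508]
ee_rot: [3.062, 0.697, 0.002]
force: [-1.1, 1.1, 6.7]
gripper_width: -0.003
grip_force: 3.3
```

Force dropped from 16 to 3.5 N, so it clicked. I'll back off and check the heights.

>>> {"method": "step_arm", "body": {
  "motion": [
    {"twist": [0,0,0],"translation": [0,0,-0.02],"fingers": 0},
    {"twist": [0,0,0],"translation": [0,0,-0.05],"fingers": 0},
    {"twist": [0,0,0],"translation": [0.04,0,-0.06],"fingers": 0},
    {"twist": [0,0,0],"translation": [0.08,0,-0.06],"fingers": 0},
    {"twist": [0,0,0],"translation": [0.12,0,-0.06],"fingers": 0},
    {"twist": [0,0,0],"translation": [0.136,0,-0.06],"fingers": 0},
    {"twist": [0,0,0],"translation": [0.136,0,-0.06],"fingers": 0},
    {"twist": [0,0,0],"translation": [0.136,0,-0.06],"fingers": 0},
    {"twist": [0,0,0],"translation": [0.136,0,-0.06],"fingers": 0}
  ]
}}

```text
clock: 14.98
eef_pos: [0.61, -0.1798, 0.1088]
ee_rot: [3.063, 0.696, -0.005]
force: [-0.2, 0.2, 0.0]
gripper_width: -0.005
grip_force: 0.0
```

```bash
cat > hts.py <<'E'
from h import *
import sys
p,R,s=pose();print("tcp",p.round(4),"F",np.round(s["force"],1),s["clock"])
im,d=viewer.snapshot("side");X=cloud("side",d)
u,v=proj("side",(.5518,-.2075,.068)).astype(int)
cv2.imwrite(f"pics/{sys.argv[1]}.png",cv2.resize(im[v-60:v+60,u-78:u+78],None,fx=5,fy=5,interpolation=cv2.INTER_CUBIC)[:,:,::-1])
L=(X-[.5518,-.2075,0])@Ro.from_euler("z",.447).as_matrix()
for n,(x,y) in dict(h0=(-70,42),h1=(-70,-42),h2=(70,32),h3=(70,-32)).items():
    r=np.hypot(L[...,0]-x/1e3,L[...,1]-y/1e3);m=(r>.008)&(r<.016)&(abs(L[...,0])<.083)&(abs(L[...,1])<.057)&(L[...,2]>.04)&(L[...,2]<.08);print(n,m.sum(),np.median(L[m][:,2]).round(4))
q=place((.5518,-.2075,.447),np.array([[-.068,0],[.068,0]]))
plan((*q[1],.070),.447)
E
python3 hts.py a5
```

```text
tcp [ 0.61   -0.1798  0.1088] F [-0.2  0.2  0. ] 14.9833
h0 76 0.0543
h1 94 0.0544
h2 51 0.0671
h3 72 0.0677
t [ 0.0042 -0.0007  0.039 ] tw [ 0.0003  0.0032 -0.0016] q7 -1.07 clk 15.03
t [ 0.0042 -0.0007  0.039 ] tw [ 5.10e-03 -5.00e-04  3.14e+00] q7 -1.07 clk 15.03
```

View pics/a5.png

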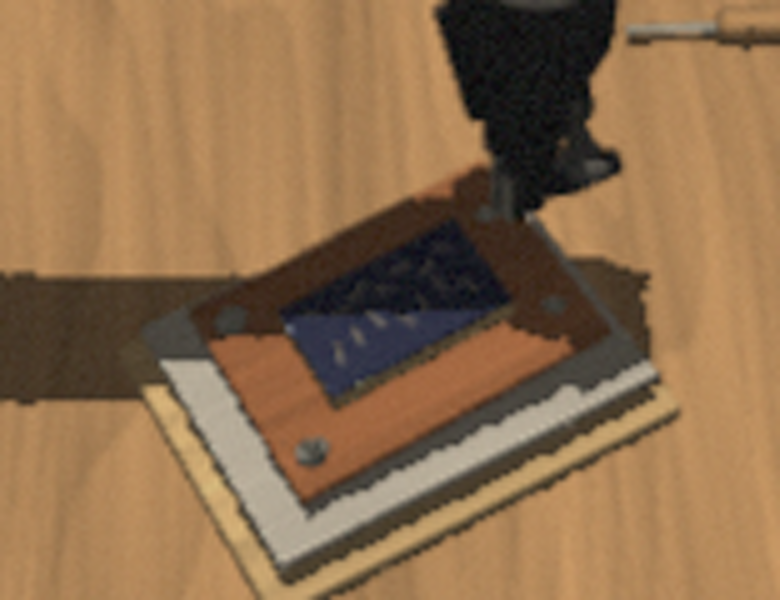

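The wide end is home: its top is at 54.3 mm and the pins stand proud at (231,318) and (312,452). The narrow end is still up at 67.4 mm, so I'll press it the same way.

>>> {"method": "step_arm", "body": {
  "motion": [
    {"twist": [0,0.003,0],"translation": [0.003,-0.0005,0.01],"fingers": 0},
    {"twist": [0,0.003,0],"translation": [0.003,-0.0005,0.025],"fingers": 0},
    {"twist": [0,0.003,0],"translation": [0.003,-0.0005,0.035],"fingers": 0},
    {"twist": [0,0.003,0],"translation": [0.003,-0.0005,0.039],"fingers": 0},
    {"twist": [0,0.003,0],"translation": [0.003,-0.0005,0.039],"fingers": 0},
    {"twist": [0,0.003,0],"translation": [0.003,-0.0005,0.039],"fingers": 0}
  ]
}}

```text
clock: 15.53
eef_pos: [0.6137, -0.1777, 0.0708]
ee_rot: [3.063, 0.696, 0.003]
force: [-0.6, 0.4, -0.2]
gripper_width: 0.004
grip_force: 0.0
```

>>> {"method": "step_arm", "body": {
  "motion": [
    {"twist": [0,0,0],"translation": [0,0,0.001],"fingers": 0},
    {"twist": [0,0,0],"translation": [0,0,0.002],"fingers": 0},
    {"twist": [0,0,0],"translation": [0,0,0.003],"fingers": 0},
    {"twist": [0,0,0],"translation": [0,0,0.004],"fingers": 0},
    {"twist": [0,0,0],"translation": [0,0,0.004],"fingers": 0},
    {"twist": [0,0,0],"translation": [0,0,0.004],"fingers": 0}
  ]
}}

```text
clock: 16.03
eef_pos: [0.6147, -0.1773, 0.0676]
ee_rot: [3.062, 0.697, 0.006]
force: [0.5, -0.5, 1.2]
gripper_width: -0.004
grip_force: 0.5
```

>>> {"method": "step_arm", "body": {
  "motion": [
    {"twist": [0,0,0],"translation": [-0.0015,0,0.0],"fingers": 0},
    {"twist": [0,0,0],"translation": [-0.0015,0,0.001],"fingers": 0},
    {"twist": [0,0,0],"translation": [-0.0015,0,0.002],"fingers": 0},
    {"twist": [0,0,0],"translation": [-0.0015,0,0.003],"fingers": 0},
    {"twist": [0,0,0],"translation": [-0.0015,0,0.004],"fingers": 0},
    {"twist": [0,0,0],"translation": [-0.0015,0,0.004],"fingers": 0},
    {"twist": [0,0,0],"translation": [-0.0015,0,0.004],"fingers": 0}
  ]
}}

```text
clock: 16.62
eef_pos: [0.6134, -0.1779, 0.064]
ee_rot: [3.063, 0.697, 0.006]
force: [-0.5, 0.4, 4.7]
gripper_width: 0.003
grip_force: 2.6
```

>>> {"method": "step_arm", "body": {
  "motion": [
    {"twist": [0,0,0],"translation": [0,0,0.001],"fingers": 0},
    {"twist": [0,0,0],"translation": [0,0,0.002],"fingers": 0},
    {"twist": [0,0,0],"translation": [0,0,0.003],"fingers": 0},
    {"twist": [0,0,0],"translation": [0,0,0.003],"fingers": 0},
    {"twist": [0,0,0],"translation": [0,0,0.003],"fingers": 0}
  ]
}}

```text
clock: 17.03
eef_pos: [0.6135, -0.178, 0.0615]
ee_rot: [3.062, 0.697, 0.006]
force: [-1.5, 0.4, 8.4]
gripper_width: -0.0
grip_force: 3.9
```

>>> {"method": "step_arm", "body": {
  "motion": [
    {"twist": [0,0,0],"translation": [0,0,0.001],"fingers": 0},
    {"twist": [0,0,0],"translation": [0,0,0.002],"fingers": 0},
    {"twist": [0,0,0],"translation": [0,0,0.003],"fingers": 0},
    {"twist": [0,0,0],"translation": [0,0,0.004],"fingers": 0},
    {"twist": [0,0,0],"translation": [0,0,0.004],"fingers": 0},
    {"twist": [0,0,0],"translation": [0,0,0.004],"fingers": 0}
  ]
}}

```text
clock: 17.53
eef_pos: [0.6137, -0.1779, 0.0584]
ee_rot: [3.062, 0.697, 0.006]
force: [-2.9, 0.6, 11.4]
gripper_width: 0.001
grip_force: 5.7
```

>>> {"method": "step_arm", "body": {
  "motion": [
    {"twist": [0,0,0],"translation": [0,0,0.001],"fingers": 0},
    {"twist": [0,0,0],"translation": [0,0,0.002],"fingers": 0},
    {"twist": [0,0,0],"translation": [0,0,0.002],"fingers": 0},
    {"twist": [0,0,0],"translation": [0,0,0.002],"fingers": 0}
  ]
}}

```text
clock: 17.87
eef_pos: [0.6136, -0.1776, 0.0547]
ee_rot: [3.063, 0.697, 0.007]
force: [1.4, 0.3, 0.7]
gripper_width: -0.001
grip_force: 0.0
```

>>> {"method": "step_arm", "body": {
  "motion": [
    {"twist": [0,0,0],"translation": [0,0,0.001],"fingers": 0},
    {"twist": [0,0,0],"translation": [0,0,0.002],"fingers": 0},
    {"twist": [0,0,0],"translation": [0,0,0.003],"fingers": 0},
    {"twist": [0,0,0],"translation": [0,0,0.004],"fingers": 0},
    {"twist": [0,0,0],"translation": [0,0,0.004],"fingers": 0},
    {"twist": [0,0,0],"translation": [0,0,0.004],"fingers": 0}
  ]
}}

```text
clock: 18.37
eef_pos: [0.6123, -0.1781, 0.0502]
ee_rot: [3.063, 0.696, 0.002]
force: [-1.2, 0.8, 5.3]
gripper_width: -0.0
grip_force: 2.7
```

>>> {"method": "step_arm", "body": {
  "motion": [
    {"twist": [0,0,0],"translation": [0,0,-0.02],"fingers": 0},
    {"twist": [0,0,0],"translation": [0,0,-0.05],"fingers": 0},
    {"twist": [0,0,0],"translation": [0,0,-0.09],"fingers": 0},
    {"twist": [0,0,0],"translation": [0.02,-0.03,-0.12],"fingers": 0},
    {"twist": [0,0,0],"translation": [0.02,-0.06,-0.15],"fingers": 0},
    {"twist": [0,0,0],"translation": [0.02,-0.09,-0.15],"fingers": 0},
    {"twist": [0,0,0],"translation": [0.02,-0.12,-0.15],"fingers": 0},
    {"twist": [0,0,0],"translation": [0.02,-0.12,-0.15],"fingers": 0},
    {"twist": [0,0,0],"translation": [0.02,-0.12,-0.15],"fingers": 0}
  ]
}}

```text
clock: 19.12
eef_pos: [0.5774, -0.0585, 0.1995]
ee_rot: [3.062, 0.705, 0.002]
force: [-0.2, -2.0, -0.3]
gripper_width: -0.004
grip_force: 0.0
```

```bash
python3 hts.py a6
```

```text
tcp [ 0.5774 -0.0585  0.1995] F [-0.2 -2.  -0.3] 19.1167
h0 84 0.0537
h1 87 0.0543
h2 63 0.0537
h3 76 0.0541
t [-0.0191  0.1206  0.1294] tw [ 0.0011 -0.001   0.0018] q7 -1.21 clk 19.17
t [-0.0191  0.1206  0.1294] tw [ 1.5000e-03  1.7000e-03 -3.1398e+00] q7 -1.21 clk 19.17
```

View pics/a6.png

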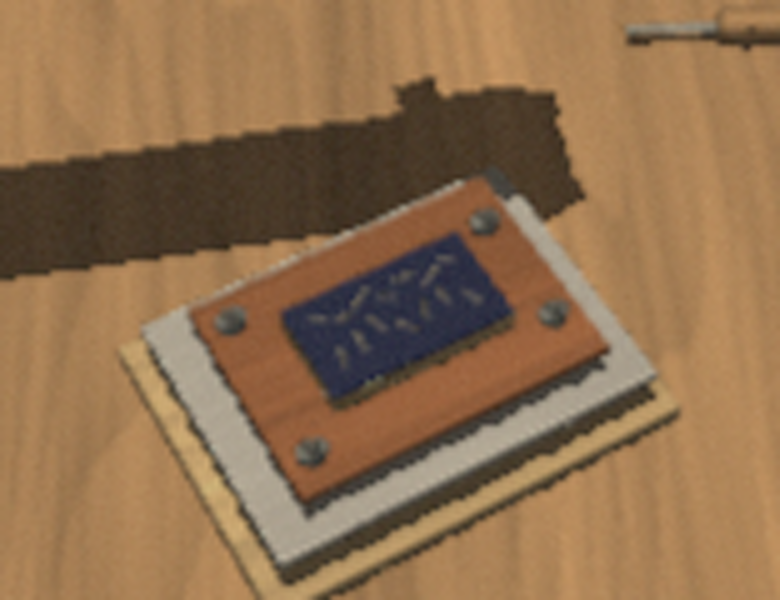

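All four studs stand proud through the board, at (231,321), (312,452), (484,222) and (553,313). Its top is at about 54 mm at every corner, so it is flat and home, and the arm is clear.

```bash
python3 -c "
from cell import sign_off
print(sign_off())"
```

```text
the job is handed in; nothing more can be done
None
```

The board is fitted on the jig: the wide end clicked first, then the narrow end. It sits flat on all four studs, the highest press force I read was about 16 N, the arm is clear, and the job is handed in.

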